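Send the mixing balls down the other chute

ROBOT

A 7-joint arm with a two-finger parallel gripper is mounted at the origin on the work surface. World frame = base frame: x ahead of the robot, y to its left, z up, the work surface at z = 0. Lengths are in mm, angles in rad, forces in N, time in s.
With the tool pointing down it reaches from about 425 to 800 mm from the base axis. Payload 8.3 kg.
Tool frame: the origin (TCP) lies between the finger pads; the fingertips stand 14 mm ahead of it and the grasp point (between the pads) lies 5 mm behind it; z points along the fingers, y is the direction in which the jaws open and shut (so a half turn about z gives the same grasp; the last joint's range is limited). The gripper opens to 85 mm and grips with 20 to 120 N. Pads are 22 mm wide; open, the fingers measure 114 mm over their backs; the gripper's body (76 mm by 85 mm) begins 54 mm behind the grasp point. The pads swing forward as they close: fully open they stand 13 mm farther back than shut.
Start: joints at [1.2, 0.383, 0.016, 1.37, -0.006, 1.388, -0.046], TCP at [189.388, -595.597, 245.279] pointing down, gripper open.
Joint ranges: [-2.95, 2.95], [-0.25, 2.06], [-1.52, 1.56], [0.18, 2.33], [-1.44, 4.58], [0.02, 2.06], [-3.01, 3.01]. Speed limits (rad/s): [2.39, 2.39, 3.01, 3.01, 3.14, 3.14, 3.14].

INTERFACE

Orientations are given as a unit quaternion [w, x, y, z].
In Python, from station import manip gives the robot as it stands. Calls block until the motion is done:
- manip.move_to(position, orientation): joint-space move of the TCP to a pose.
- manip.move_l(position, rotation=None, rate=150): straight line of the TCP; rotation=None keeps the orientation; rate is the mean speed in mm/s.
- manip.movej(angles): joint-space move.
- manip.release() and manip.clamp(f_grip=None): open the fingers fully, or close them until they stop; f_grip is the grip in N (None keeps the last).
- manip.sleep(seconds).
- manip.solve_ik(position, orientation): joint angles nearest the present ones, or None.
- manip.read_state(): the state.
- manip.grab_frame(name): name is "scene" or "top" or "wrist"; returns a dict with "color" (420x560x3 uint8, red, green, blue), "z_map" (420x560 float32, mm along the optical axis (not along the pixel's ray), 0 where there is no reading), "fov_y" (degrees; the focal length in pixels is half the picture's height over the tangent of half this angle, whatever the lens; pixels are square), "cx", "cy" (the principal point, pixels), "dist" ([k1, k2, p1, p2, k3] as OpenCV has them; the pictures are not rectified), "eye" and "attitude" of the camera in the world; the wrist camera has in their place "tool_from_camera" (4x4, takes a point from camera to tool coordinates, whose origin is the TCP and whose axes are the flange's). Camera axes: x right, y down, z forward; pixel columns grow to the right and rows downward; lengths in mm; the calibration is good to about 2 mm. A picture is of the moment at which its call begins: read the wrist's pose just before it.
A pose or a line that the arm cannot do raises manip.Unreachable and nothing moves.
- manip.hand_in(): hands the job in, once; it reports no verdict.
The state is a dict: "time_s": time; "joint_pos": joint angles; "joint_velocities": joint speeds; "joint_torque": joint torques, N m; "position": TCP position; "tcp_rot": TCP orientation; "wrist_force": force on the tool from outside, world axes, zero at the start; "ft_torque": the same for the moment, N m; "width": opening from 0.0 (shut) to 1.0 (fully open).
Only numpy, scipy, OpenCV 4.12 (cv2) and the standard library are available. Lean on these libraries where they do the work, as an engineer would, in place of code of your own. Each camera call takes 0.05 s, during which the arm holds its last target.

TASK

The ball feeder on the painting table is tipped towards one chute. Using only your fingertips, press down the raised pad of the seesaw so it rocks over its pivot to the other chute, then push the shutter's upright tab to the left (the left as seen from the robot) as far as it goes, so that all three white balls roll into the tray on the newly chosen side. Do not touch the balls, leave the seesaw tipped over and the shutter open, and do not disturb the jars, bottle, cup and tools around it.

Things in the scene. Friction and masses are not known exactly. Their poses are not given: they have to be found in the camera images.
- feeder: fixed plywood ball feeder, base 190 x 450 mm. Origin on the table straight below the seesaw's pivot; x points away from the robot, y left, z up, turned in yaw only. At x = 22 to 135 mm a one-row ramp with low side walls (tops below 175 mm) slopes towards the robot, ending over the seesaw's middle. At each end of the seesaw (+y left, -y right) an aluminium chute leads out into a wooden tray
- rocker (a joint): seesaw: dark steel trough 150 mm long along feeder y, pivot along x 95 mm above the table. +0.30 rad = left end up, feeds the RIGHT chute; -0.30 = right end up, feeds LEFT. Top-heavy: about 1 N on the raised pad tips it, past level (0) it falls to the other stop and stays; starts on either stop. Its front plate rises 62 mm above the pivot at |y| below 28 mm
- pad_left (a point): centre of the top face of the seesaw's left press pad, a flat plate 50 mm (feeder x) x 38 mm (y) on its robot-facing side; 46 mm nearer the robot than the pivot and 54 mm left of it. Moves with the seesaw: about 132 mm above the table when raised, 100 mm when low. The trough's wall stands 27 mm from this point, on the side away from the robot
- pad_right (a point): the same for the right press pad, 54 mm right of the pivot
- shutter (a joint): sheet steel shutter with a dark wooden push tab on top, across the ramp's mouth: Metres: 0 = shut (starts at 0 to 0.004), grows as it slides to the feeder's left (+y), 0.042 = fully open at its stop; stays where it is left (about 1.2 N friction)
- tab (a point): centre of the push tab on the shutter: upright block 28 mm (along the feeder's x) x 14 mm (along y) x 44 mm high, its centre 206 mm above the table, its top at 228 mm, straddling the ramp's line 32 mm beyond the pivot; nothing else stands higher than 185 mm within 100 mm of it
- tray_left (a point): centre of the left tray's floor, 20 mm above the table; inside 72 mm (feeder x) x 78 mm (y), walls to 82 mm above the table
- tray_right (a point): the same for the right tray
- ball1: white ceramic ball 22 mm, loose, waiting in the ramp's row right behind the shutter; origin at its centre
- ball2: the second ball in the row, the same
- ball3: the third ball in the row, the same
- jar_front: loose paint jar, 44 mm across, 45 mm high, on the table in front of the feeder's middle, leave alone; origin at the centre of its underside
- jar_side: the same kind of jar, in front of the left chute, leave alone
- bottle: clear bottle, 64 mm across, 200 mm high, behind the feeder at the left, leave alone; origin at the centre of its underside
- knife: palette knife lying on the table, 190 mm long, leave alone
- brush: paint brush lying on the table, 200 mm long, leave alone
- water_cup: aluminium cup, 72 mm across, 85 mm high, behind the feeder at the right, leave alone; origin at the centre of its underside

How it is judged (in metres and radians):
On the way, in this order (a step that is already met when the one before it is completed fails the run):
1. the seesaw is rocked over to the other stop while the shutter is shut and all three balls still wait on the ramp (distance of pad_left from where it was at the start of the episode above 0.022 m and (value of joint rocker below -0.25 rad or value of joint rocker above 0.25 rad) and value of joint shutter below 0.012 m and x of each of ball1, ball2, ball3 in the frame of feeder above 0.035 m), for 0.2 s.
2. the shutter is pushed open (distance of pad_left from where it was at the start of the episode above 0.022 m and (value of joint rocker below -0.25 rad or value of joint rocker above 0.25 rad) and value of joint shutter above 0.034 m), for 0.2 s.
At the end, for the whole second after the job is handed in: The seesaw rests tipped the other way from its start (beyond 0.25 rad), the shutter is open by more than 34 mm, and all three balls lie at rest in the tray on the side to which the seesaw now feeds (all of step 2 and ((value of joint rocker above 0.25 rad and y of ball1 in the frame of feeder between -0.224 and -0.137 m and x of ball1 in the frame of feeder between -0.04 and 0.04 m and z of each of ball1, ball2, ball3 in the frame of feeder below 0.06 m and y of ball2 in the frame of feeder between -0.224 and -0.137 m and x of ball2 in the frame of feeder between -0.04 and 0.04 m and y of ball3 in the frame of feeder between -0.224 and -0.137 m and x of ball3 in the frame of feeder between -0.04 and 0.04 m) or (value of joint rocker below -0.25 rad and y of ball1 in the frame of feeder between 0.137 and 0.224 m and x of ball1 in the frame of feeder between -0.04 and 0.04 m and z of each of ball1, ball2, ball3 in the frame of feeder below 0.06 m and y of ball2 in the frame of feeder between 0.137 and 0.224 m and x of ball2 in the frame of feeder between -0.04 and 0.04 m and y of ball3 in the frame of feeder between 0.137 and 0.224 m and x of ball3 in the frame of feeder between -0.04 and 0.04 m)) and linear speed of each of ball1, ball2, ball3 below 0.05 m/s); the robot touches nothing.
It fails at once if a ball is touched by the robot (contact force between any of ball1, ball2, ball3 and the fingers above 0.3 N or contact force between any of ball1, ball2, ball3 and the arm above 0.3 N).
It fails at once if a ball is lifted (height (world z) of any of ball1, ball2, ball3 above 0.2 m).
It fails at once if a jar, bottle, cup or tool around the feeder is moved more than 20 mm or tipped over (distance of any of jar_front, jar_side, bottle, knife, brush, water_cup from where it was at the start of the episode above 0.02 m or angle between any of jar_front, jar_side, bottle, water_cup's own z axis and vertical above 0.5 rad).
It also fails if it takes over 38 s, if anything falls off the work surface, if the arm or the gripper's body presses on something with over 40 N, if the wrist force passes 120 N, or if a joint passes its speed limit or range.

## Working session

There is one attempt and no reset: what is moved stays moved. The work goes in short steps, each a Python script; the robot and the scene stay as the last script left them, time stands still between calls to the robot, and variables do not carry over. Pictures are saved under pics/ and viewed, and the job is handed in when it is done.

```bash
mkdir -p pics; ls; python3 - <<'E'
from station import manip
import cv2,numpy as np,pickle
s=manip.read_state();print(s['time_s'],s['position'],s['tcp_rot'],s['width'])
for n in('scene','top'):
    f=manip.grab_frame(n);pickle.dump(f,open(f'{n}.pkl','wb'))
    print(n,f['fov_y'],f['cx'],f['cy'],f['dist'],f['eye'],f['attitude'],f['color'].shape)
    cv2.imwrite(f'pics/{n}.png',cv2.resize(f['color'][:,:,::-1],(800,600)))
E
```

```text
pics
0.0 [ 189.25028918 -595.13997084  244.26222692] [-9.84471388e-04  9.88176576e-01  1.53316859e-01 -1.61951632e-04] 0.9972023765164656
scene 49.56216086133878 272.4425441079632 207.23523969483017 [-0.14901201  0.          0.          0.          0.        ] [1624.96249276   60.83418649 1036.66735873] [-0.27348819  0.59871294  0.68312022 -0.31637602] (420, 560, 3)
top 51.279437601371924 279.2202715543354 198.76811596497777 [-0.08719101  0.          0.          0.          0.        ] [ 478.54604021  -89.58901519 1202.2791463 ] [ 0.04357319 -0.69942187  0.71253837 -0.03463368] (420, 560, 3)
```

View pics/scene.png

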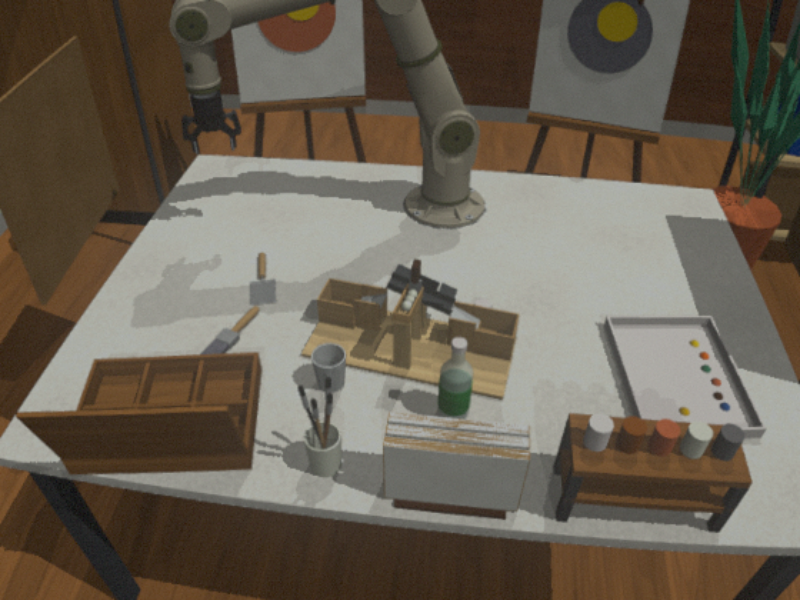

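View pics/top.png

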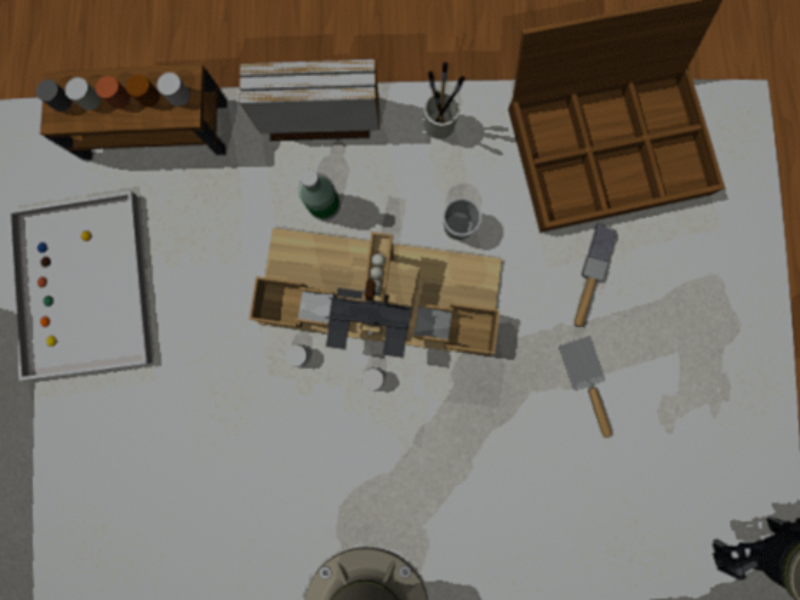

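The top view (800x600) shows the tab at about (370,290), the dark seesaw at (370,312), its pads at about (338,333) and (396,345), and the jars at (300,356) and (376,380). Next I'll get 3D points from depth and work out which end is raised.

```bash
cat > h.py <<'E'
import numpy as np,cv2,pickle
from scipy.spatial.transform import Rotation as R
def K(f):
    fl=f['color'].shape[0]/2/np.tan(np.radians(f['fov_y'])/2)
    return np.array([[fl,0,f['cx']],[0,fl,f['cy']],[0,0,1.]])
def cloud(f):
    h,w=f['z_map'].shape
    u,v=np.meshgrid(np.arange(w),np.arange(h))
    p=np.stack([u,v],-1).reshape(-1,1,2).astype(np.float64)
    n=cv2.undistortPoints(p,K(f),np.array(f['dist'])).reshape(h,w,2)
    z=f['z_map'].astype(float)
    c=np.dstack([n*z[...,None],z])
    q=f['attitude'];r=R.from_quat(np.r_[q[1:],q[0]])
    W=(r.apply(c.reshape(-1,3))+f['eye']).reshape(h,w,3)
    W[z==0]=np.nan
    return W
E
python3 - <<'E'
from h import *
np.set_printoptions(precision=1,suppress=True)
for n in('top','scene'):
    f=pickle.load(open(n+'.pkl','rb'));W=cloud(f);c=f['color'].astype(int)
    print(n,'table z',np.nanmedian(W[300:320,150:200,2]) if n=='top' else np.nanmedian(W[130:150,150:170,2]))
    if n=='top':
        im=f['color'][150:290,165:365,::-1]; cv2.imwrite('pics/topc.png',cv2.resize(im,None,fx=4,fy=4,interpolation=cv2.INTER_CUBIC))
        hm=np.clip(np.nan_to_num(W[150:290,165:365,2]),0,240).astype(np.uint8)
        cv2.imwrite('pics/toph.png',cv2.resize(cv2.applyColorMap(hm,cv2.COLORMAP_JET),None,fx=4,fy=4,interpolation=cv2.INTER_NEAREST))
    else:
        im=f['color'][170:280,205:375,::-1]; cv2.imwrite('pics/scenec.png',cv2.resize(im,None,fx=4.5,fy=4.5,interpolation=cv2.INTER_CUBIC))
E
```

```text
top table z -0.035240489885381976
scene table z 1.6482944059380316
```

View pics/topc.png

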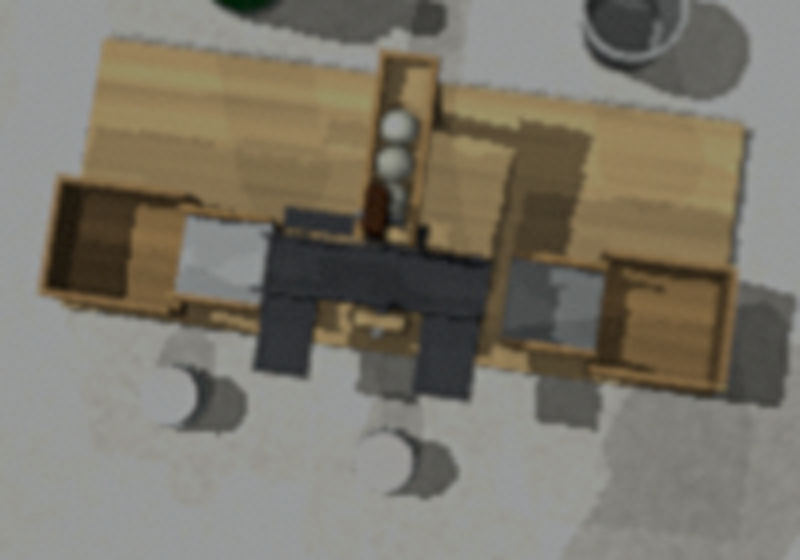

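View pics/toph.png

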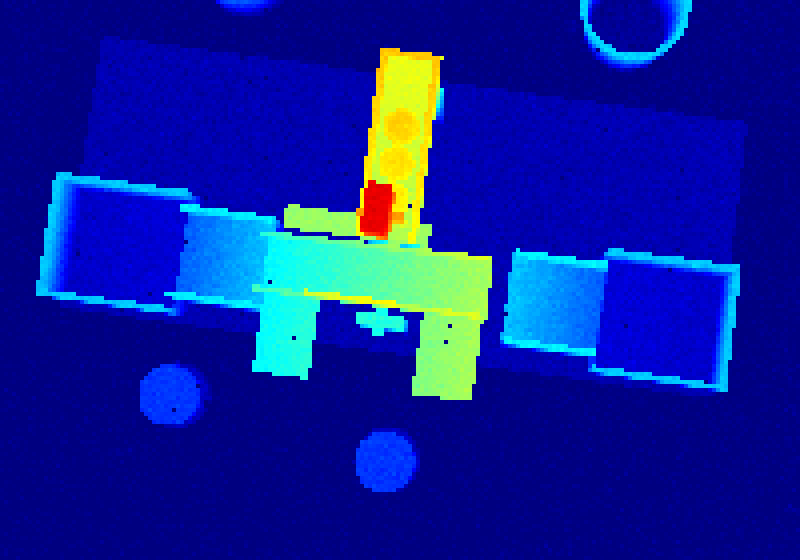

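View pics/scenec.png

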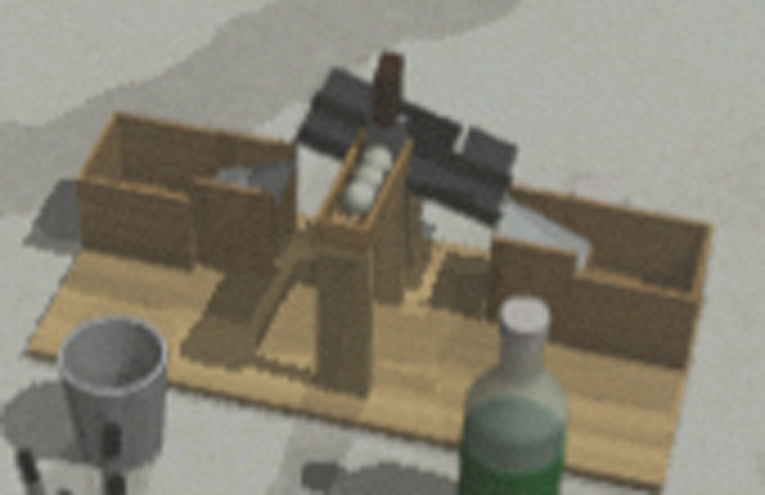

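The right pad is raised (crop region (445,355) is higher than the left pad at (285,335)). The red tab is at crop (376,210). Next I'll measure the pads, the tab and the feeder's yaw.

```bash
python3 - <<'E'
from h import *
np.set_printoptions(precision=1,suppress=True)
f=pickle.load(open('top.pkl','rb'));W=cloud(f)
sub=W[150:290,165:365]
def reg(x0,x1,y0,y1,zl,zh):
    P=sub[y0//4:y1//4,x0//4:x1//4].reshape(-1,3);P=P[(P[:,2]>zl)&(P[:,2]<zh)]
    r=cv2.minAreaRect(P[:,:2].astype(np.float32));return P,r
for n,a in dict(padR=(412,480,322,404,100,160),padL=(250,318,305,384,70,130),tab=(355,400,175,245,215,245),jarF=(350,425,425,495,35,60),jarS=(130,210,355,430,35,60),ramp=(360,445,45,240,140,190)).items():
    P,r=reg(*a);print(n,len(P),P.mean(0),np.median(P[:,2]),r,P.min(0),P.max(0))
# base: plywood z 5..20
m=(sub[...,2]>5)&(sub[...,2]<18)
P=sub[m];r=cv2.minAreaRect(P[:,:2].astype(np.float32));print('base',np.median(P[:,2]),r)
# outer trays
m=(sub[...,2]>74)&(sub[...,2]<90);P=sub[m];r=cv2.minAreaRect(P[:,:2].astype(np.float32));print('traywalls',r)
f=pickle.load(open('scene.pkl','rb'));W=cloud(f);s2=W[170:280,205:375]
P=s2[50//4:120//4,365//4:410//4].reshape(-1,3);P=P[P[:,2]>187];print('tab scene',P.mean(0),P.min(0),P.max(0))
from station import manip
print(manip.read_state()['time_s'])
E
```

```text
padR 295 [498.2 -68.1 133. ] 133.06673307856454 ((498.784423828125, -68.04901123046875), (36.88531494140625, 48.45967102050781), 81.52940368652344) [474.5 -87.4 122.7] [521.4 -47.5 142.8]
padL 256 [513.2  34.2 100.7] 101.0665339022604 ((511.7344970703125, 36.58345031738281), (42.48863983154297, 45.33012390136719), 88.23359680175781) [488.6  15.   72.8] [534.9  57.1 110.1]
tab 85 [581.6 -31.9 228. ] 228.3455721084032 ((582.1309814453125, -31.771411895751953), (14.035429000854492, 28.14936637878418), 81.72404479980469) [567.5 -39.6 215.5] [596.6 -23.2 233.3]
jarF 181 [433.3 -24.3  45.3] 45.08276080908763 ((433.3384094238281, -25.089515686035156), (36.89530944824219, 36.65584182739258), 89.27204895019531) [415.  -43.6  40. ] [451.8  -6.6  50.9]
jarS 183 [479.4 117.7  45.1] 45.1619437501372 ((480.04229736328125, 117.61434173583984), (38.091278076171875, 36.97731399536133), 89.2054214477539) [461.5  98.6  36.9] [498.6 136.8  51.5]
ramp 623 [634.1 -44.3 159.9] 161.11517196550312 ((625.76123046875, -41.7443962097168), (36.22610855102539, 116.7354507446289), 81.10965728759766) [568.5 -68.6 140.1] [682.3 -19.1 187.1]
base 12.523115047379406 ((557.2364501953125, -31.893402099609375), (555.4908447265625, 385.24884033203125), 88.78356170654297)
traywalls ((632.6398315429688, -42.44621276855469), (448.1827392578125, 247.17462158203125), 81.08494567871094)<stdin>:16: RuntimeWarning: Mean of empty slice.
  ret = um.true_divide(
Traceback (most recent call last):
ValueError: zero-size array to reduction operation minimum which has no identity
```

Checks: the raised right pad is at z=133 (expected 132) and measures 37x48. The tab top is at 228. Yaw is about -8.5°. The origin from the pad (550.7,-29.9) and from the tab (550.4,-27.1) agrees to 3 mm. So I press the right pad, with shut fingers pointing down.

```bash
cat >> h.py <<'E'
yaw=np.radians(-8.6); XH=np.array([np.cos(yaw),np.sin(yaw),0]); YH=np.array([-np.sin(yaw),np.cos(yaw),0]); O=np.array([550.5,-29.3,0])
Q=[0,np.cos(yaw/2),np.sin(yaw/2),0]
def F(x,y,z): return O+x*XH+y*YH+np.array([0,0,z])
E
python3 - <<'E'
from h import *
from station import manip
np.set_printoptions(precision=2,suppress=True)
manip.clamp(20)
manip.move_to(F(-52,-53,290),Q)
s=manip.read_state();print(s['time_s'],s['position'],s['joint_pos'],s['wrist_force'],s['width'])
manip.move_l(F(-52,-53,165))
s=manip.read_state();print(s['time_s'],s['position'],s['wrist_force'])
f=manip.grab_frame('top');cv2.imwrite('pics/t2.png',cv2.resize(f['color'][120:300,150:390,::-1],None,fx=3.3,fy=3.3))
f=manip.grab_frame('scene');cv2.imwrite('pics/s2.png',cv2.resize(f['color'][140:280,205:375,::-1],None,fx=4,fy=4))
E
```

```text
3.0333 [491.1  -75.04 289.86] [ 0.56  0.12 -0.52  1.62  0.06  1.42 -1.68] [-0.29 -0.14 -0.09] -0.00076395458045516
4.0167 [491.76 -74.02 165.87] [-0.87  1.4  -0.17]
```

View pics/s2.png

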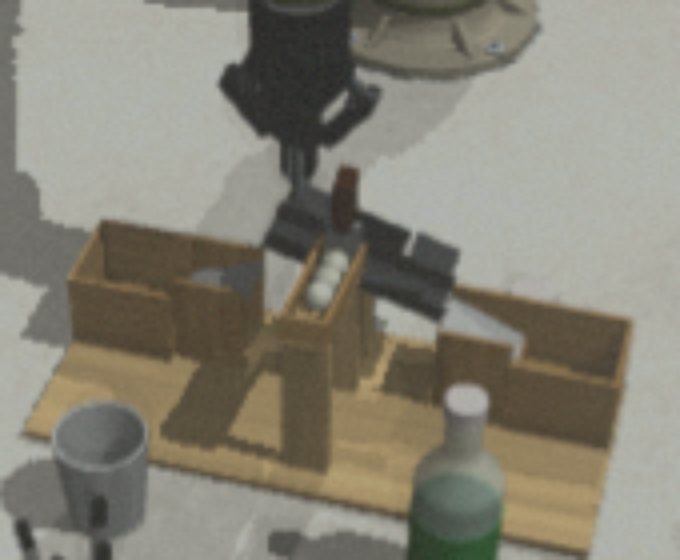

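View pics/t2.png

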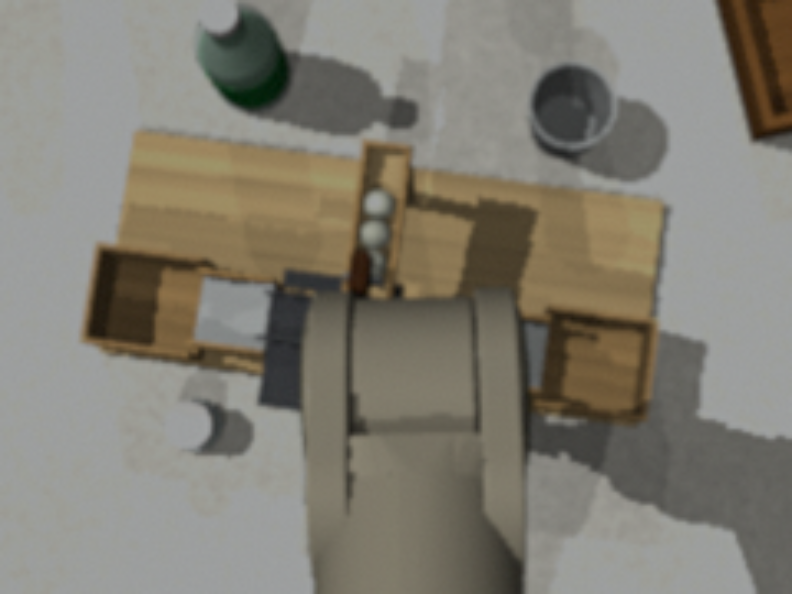

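The scene view shows the shut fingers at (298,180), just above the raised right pad and clear of the tab. I'll descend in steps and watch the wrist force.

```bash
python3 - <<'E'
from h import *
from station import manip
np.set_printoptions(precision=2,suppress=True)
for z in (155,148,142,136,130,125,121,118):
    manip.move_l(F(-52,-53,z),rate=60)
    s=manip.read_state();print(z,s['time_s'],s['position'],s['wrist_force'])
    if abs(s['wrist_force'][2])>12:print('stop');break
f=manip.grab_frame('scene');cv2.imwrite('pics/s3.png',cv2.resize(f['color'][140:280,205:375,::-1],None,fx=4,fy=4))
W=cloud(f)
E
```

```text
155 4.4333 [490.76 -73.93 154.49] [-0.38  0.11 -0.68]
148 4.7 [490.86 -73.85 147.51] [ 0.09 -0.32 -0.7 ]
142 4.95 [490.85 -73.94 141.53] [-0.07  0.45  0.65]
136 5.2 [490.85 -73.92 135.53] [ 0.92 -0.1   0.32]
130 5.45 [490.82 -73.9  129.53] [-0.21 -0.01 -0.29]
125 5.7 [490.92 -73.93 124.65] [-0.32 -0.04  0.93]
121 5.95 [490.97 -73.91 120.72] [0.34 0.09 0.14]
118 6.2 [491.02 -73.93 117.81] [0.8  0.16 0.52]
```

View pics/s3.png

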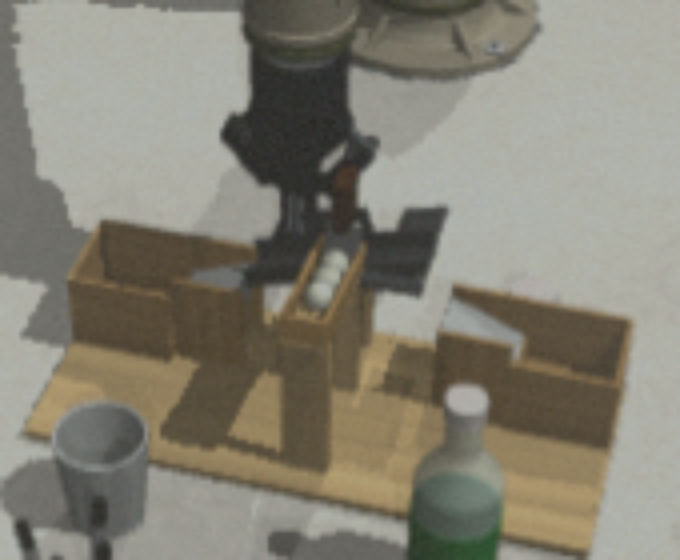

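The scene shows the seesaw tipped over: left end up at (430,230), right end low at (270,260). The balls still wait at (325,275). Now I retreat, move beside the tab on its right, and push left in steps.

```bash
python3 - <<'E'
from h import *
from station import manip
np.set_printoptions(precision=2,suppress=True)
d=np.array([582,-31.8,0])-O; print('tab in feeder',d@XH,d@YH); ty=d@YH
manip.move_l(F(-52,-53,285))
manip.move_l(F(32,ty-45,285),rate=200)
manip.move_l(F(32,ty-45,218),rate=150)
s=manip.read_state();print(s['time_s'],s['position'],s['wrist_force'])
f=manip.grab_frame('scene');cv2.imwrite('pics/s4.png',cv2.resize(f['color'][140:280,205:375,::-1],None,fx=4,fy=4))
E
```

```text
tab in feeder 31.519664361589957 2.238472365859336
8.6917 [575.71 -76.47 219.  ] [-0.6   0.54  1.06]
```

View pics/s4.png

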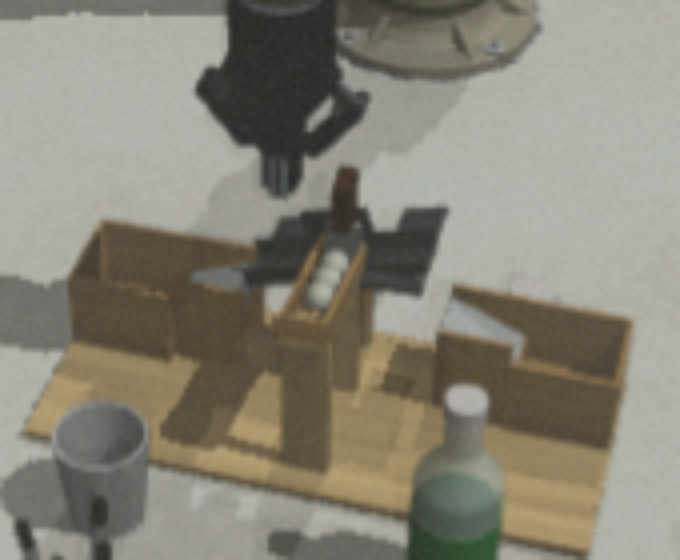

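The fingertips at (280,190) are level with the upper half of the tab at (345,195) and clear of everything. Now I push left until the stop.

```bash
python3 - <<'E'
from h import *
from station import manip
np.set_printoptions(precision=2,suppress=True)
y=2.24-45
while y<40:
    y+=4 if y<18 else 2
    manip.move_l(F(32,y,218),rate=50 if y<18 else 30)
    s=manip.read_state();fy=s['wrist_force']@YH
    print(round(y,1),round(s['time_s'],2),round((s['position']-O)@YH,1),round(fy,2))
    if abs(fy)>7:break
f=manip.grab_frame('scene');cv2.imwrite('pics/s5.png',cv2.resize(f['color'][140:280,205:375,::-1],None,fx=4,fy=4))
W=cloud(f)
E
```

```text
-38.8 8.99 -38.1 -0.46
-34.8 9.24 -34.2 0.27
-30.8 9.49 -30.3 0.05
-26.8 9.74 -26.3 -0.07
-22.8 9.99 -22.3 1.12
-18.8 10.24 -18.3 0.02
-14.8 10.49 -14.4 0.41
-10.8 10.74 -10.4 0.31
-6.8 10.99 -6.3 0.07
-2.8 11.24 -2.2 -0.82
1.2 11.49 1.7 -0.49
5.2 11.74 5.8 0.16
9.2 11.99 9.7 0.44
13.2 12.24 13.7 0.58
17.2 12.49 17.7 -0.0
21.2 12.78 21.7 -0.46
23.2 13.03 22.5 -2.87
25.2 13.28 22.8 -9.28
```

View pics/s5.png

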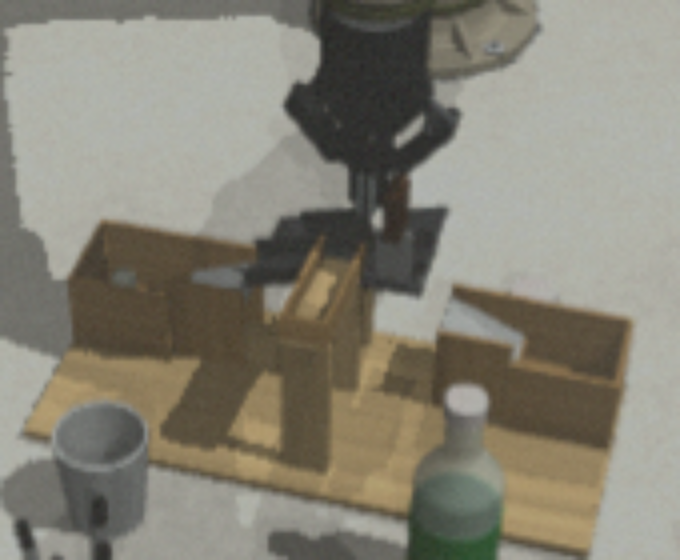

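The shutter hit its stop (force rose at y=22.5). The ramp is empty and a ball is visible in the right tray at (122,278). Next I back off to the right, rise, move clear and check from the top.

```bash
python3 - <<'E'
from h import *
from station import manip
np.set_printoptions(precision=1,suppress=True)
manip.move_l(F(32,5,218),rate=100)
manip.move_l(F(32,5,300),rate=200)
manip.move_l(F(-60,-240,300),rate=250)
s=manip.read_state();print(s['time_s'],s['position'],s['wrist_force'])
f=manip.grab_frame('top');W=cloud(f)
pickle.dump(f,open('top2.pkl','wb'))
cv2.imwrite('pics/t6.png',cv2.resize(f['color'][120:300,150:390,::-1],None,fx=3.3,fy=3.3,interpolation=cv2.INTER_CUBIC))
g=manip.grab_frame('scene');cv2.imwrite('pics/s6.png',cv2.resize(g['color'][140:280,205:375,::-1],None,fx=4,fy=4))
D=W-O;fx=D@XH;fy=D@YH;z=W[...,2]
m=(z>205)&(z<240)&(abs(fy)<90)&(fx>0)&(fx<70);print('tab',m.sum(),np.median(fx[m]),np.median(fy[m]),np.median(z[m]))
for n,a,b in(('R',-75,-35),('L',35,75)):
    m=(fx<-30)&(fx>-65)&(fy>a)&(fy<b)&(z>80);print('pad',n,m.sum(),np.median(z[m]))
c=f['color'].astype(int);m=(fx>-40)&(fx<40)&(fy<-130)&(fy>-230)&(z>24)&(z<50)&(c.max(2)-c.min(2)<25)
k,l,st,_=cv2.connectedComponentsWithStats(m.astype(np.uint8))
for i in range(1,k):
    if st[i,4]>8:mm=l==i;print('ball?',st[i],np.mean(fx[mm]),np.mean(fy[mm]),z[mm].max())
E
```

```text
15.4333 [ 455.9 -256.1  299.8] [0.3 0.9 0. ]
tab 94 31.209811147165187 40.1039261701423 228.03677906274345
pad R 199 100.95919855196507
pad L 172 133.71516396301865
ball? [330 224  14  21 158] -9.190856933798196 -200.10848626943914 46.537657211426904
```

View pics/t6.png

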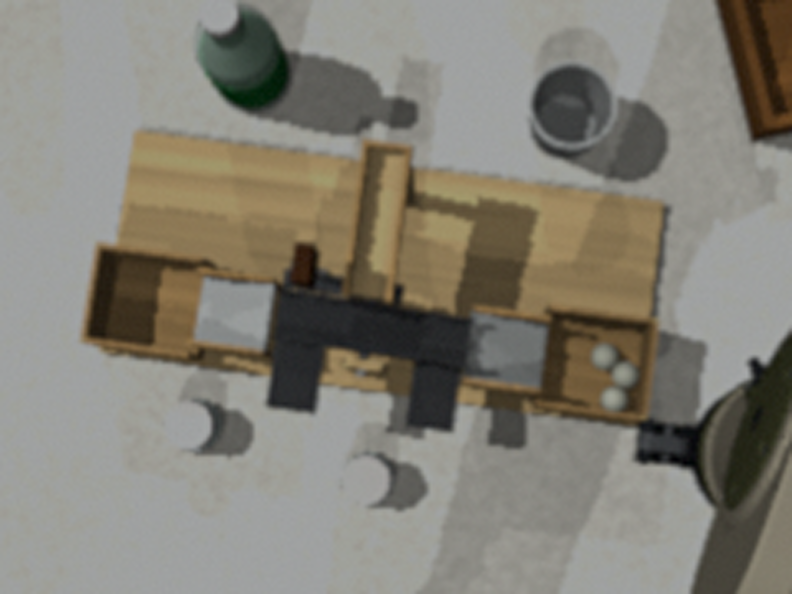

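View pics/s6.png

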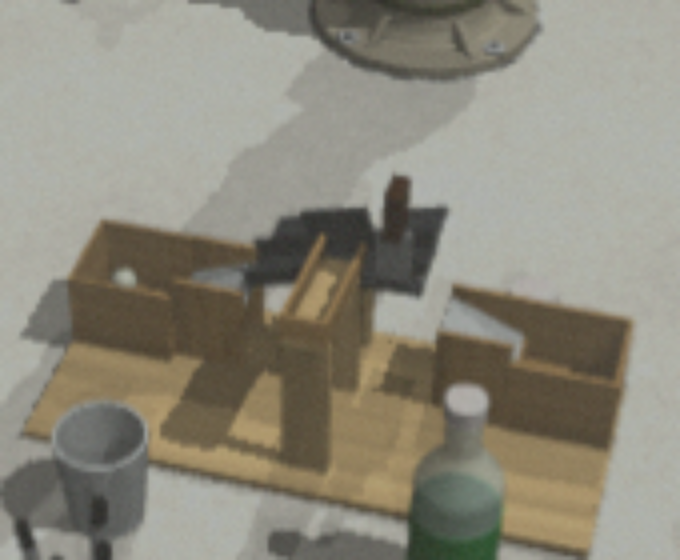

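All three balls are in the right tray at (603,355), (625,375) and (613,398). The tab is at y≈+40, the right pad is at 101 and the left at 134. I'll wait briefly, confirm the balls are at rest, then hand in.

```bash
python3 - <<'E'
from h import *
from station import manip
manip.sleep(2)
f=manip.grab_frame('top');g=pickle.load(open('top2.pkl','rb'))
d=cv2.absdiff(f['color'],g['color'])[205:255,310:352];print('diff max/mean in tray',d.max(),d.mean())
c=f['color'][205:255,310:352,::-1];cv2.imwrite('pics/t7.png',cv2.resize(np.hstack([g['color'][205:255,310:352,::-1],c]),None,fx=8,fy=8))
W=cloud(f);W0=cloud(g)
for n,(r0,r1,c0,c1) in dict(jarF=(255,275,250,275),jarS=(238,260,200,218)).items():
    o=cloud(pickle.load(open('top.pkl','rb')))
    for w in(o,W):
        p=w[r0:r1,c0:c1].reshape(-1,3);p=p[(p[:,2]>35)&(p[:,2]<60)];print(n,p.mean(0).round(1))
E
```

```text
diff max/mean in tray 49 1.4631746031746031
jarF [433.3 -24.3  45.3]
jarF [433.3 -24.7  45.4]
jarS [479.4 117.7  45.1]
jarS [479.4 117.6  44.7]
```

View pics/t7.png

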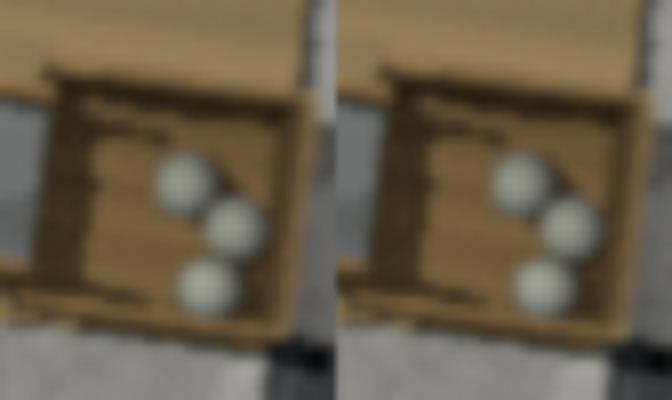

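The three balls lie in the same places in both pictures, taken 2 s apart, and the jars have not moved.

```bash
python3 -c "
from station import manip
print(manip.hand_in(), manip.read_state()['time_s'])"
```

```text
the job is handed in; nothing more can be done
the job is handed in; nothing more can be done
```

I rocked the seesaw over to the right chute and opened the shutter, and all three balls rolled into the right tray. The job was handed in about 18 s into the 38 s allowed; no verdict was reported.

- **Seesaw:** I pressed down the raised right pad with shut fingertips, and the seesaw tipped to the other stop. It read right pad at 101 mm and left pad at 134 mm after I moved away. I saw the balls still waiting on the ramp before I touched the shutter.
- **Shutter:** I pushed the tab left until it hit its stop, with about 9 N on the wrist at the end. The tab moved from y ≈ 2 mm to y ≈ 40 mm in the feeder frame. That is about 38 mm of travel, plus up to 4 mm if it started slightly open, against the 34 mm needed.
- **Balls:** they lay in the same places in the right tray in two pictures taken 2 s apart.
- **Surroundings:** both jars measured within 1 mm of where they started. The bottle and cup looked undisturbed in the pictures. I did not measure the bottle, cup, knife or brush, but the arm was never low near them.
- **Disagreements:** the feeder origin from the pad and from the tab differed by about 3 mm, which did not matter for the pushes. The tray colour mask merged the balls into one blob, so I counted the three balls by eye.

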